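Load the green label tape on the tape stand

TASK

Load the roll of green label tape onto the tape stand: slide it down over the upright steel pin until it lies flat on the black hub, and let go. Leave the blue and yellow rolls lying where they are.

Things in the scene. Friction and masses are not known exactly. Their poses are not given: they have to be found in the camera images.
- green_roll_center (a point): Roll of green label tape lying flat on the worktop: 50 mm outside diameter, 20 mm high, brown cardboard core with a 30 mm bore right through, 40 to 85 g. The point is its centre, half-way up (10 mm above its underside), in the middle of the bore; z is the bore's axis. Grip it across its outside diameter from above.
- blue_roll_center (a point): Roll of blue label tape lying flat on the worktop, not to be used: 50 mm outside diameter, 20 mm high, brown cardboard core with a 30 mm bore right through. The point is its centre, half-way up.
- yellow_roll_center (a point): Roll of yellow label tape lying flat on the worktop, not to be used: 50 mm outside diameter, 20 mm high, brown cardboard core with a 30 mm bore right through. The point is its centre, half-way up.
- seat (a point): Seat of the fixed tape stand: a grey round foot (97 mm across, 14 mm thick), on it a black hub (40 mm across, 14 mm high), on that an upright steel pin (18 mm across, 34 mm long, its last 10 mm tapering to 6 mm). The point is on the pin's axis at the hub's top face, 28 mm above the worktop, where the roll's underside comes to rest; the pin's tip is 34 mm above it. z is up.
Things that resemble listed ones, but are neither listed nor needed, are in the scene too. There is more than one size of the part that bears green_roll_center; the job needs the smaller.

How it is judged:
By the outcome, as a careful person would: the job done as asked, in the order asked, and still so for the second after the job is handed in, with the robot touching nothing.
It also fails if it takes over 32 s, if anything falls off the work surface, if the arm or the gripper's body presses on something with over 40 N, if the wrist force passes 120 N, or if a joint passes its speed limit or range.

ROBOT

A 6-joint arm with a two-finger parallel gripper is mounted at the origin on a cart in front of the work surface, level with it; the furniture and walls round the work are solid. World frame = base frame: x ahead of the robot, y to its left, z up, the work surface at z = 0. Lengths are in mm, angles in degrees, forces in N, time in s.
With the tool pointing down it reaches from about 275 to 850 mm from the base axis. Payload 5.2 kg.
Tool frame: the origin (TCP) lies between the finger pads; the fingertips stand 11 mm ahead of it and the grasp point (between the pads) lies 8 mm behind it (arm.finger_overhang is the distance from the TCP to the fingertips, in mm); z points along the fingers, y is the line along which they close (so a half turn about z gives the same grasp; the last joint's range is limited). The gripper opens to 85 mm and grips with 20 to 120 N. Pads are 22 mm wide; open, the fingers measure 114 mm over their backs; the gripper's body (76 mm by 85 mm) begins 54 mm behind the grasp point. The pads swing forward as they close: fully open they stand 13 mm farther back than shut.
Start: joints at [55.302, 14.817, 87.949, -0, 77.235, -11.62], TCP at [215.577, 505.996, 242.31] pointing down, gripper open.
Joint ranges: [-179.93, 179.93], [-52.35, 119.4], [10.71, 147.94], [-69.91, 249.91], [12.55, 155.21], [-178.61, 178.61]. Speed limits (degrees/s): [147.25, 147.25, 180, 180, 180, 180].

INTERFACE

Orientations are given as [roll, pitch, yaw] about the fixed x, y, z axes, in that order (R = Rz(yaw) Ry(pitch) Rx(roll)).
In Python, from station import arm gives the robot as it stands.
- The arm moves only by the tool arm_command, never from a script. Its arguments are lists of equal length, an entry for each row: "grip": the closure, from -1 (fully open) to 1 (shut); "linear": the shift along the tool's x, y, z as a fraction of full scale, a list of three; "delta_rot": the turn, a rotation vector about the tool's x, y, z as a fraction of full scale, a list of three. A call has exactly 5 rows; each row shifts and turns the commanded pose from where the row before left it, along the tool's axes as they then stand; what a row does not reach is not made up. Full scale, the value 1, is 25 mm for a shift and 0.1 rad for a turn. A row lasts 1/10 s, in which the tool goes at most 50 mm and 8.59 degrees, less where a joint would pass 70% of its speed; a pose out of reach is approached as far as the arm can. A call with a number of a shift or a turn outside -1 to 1 is refused whole. A call with a gripper value outside its range is refused whole. The fingers move at their own pace and stop on an object; the grip force is fixed at half the most. Time passes only in rows, so rows that do not move let the fingers close, or fill a call up. It gives the time, the measured TCP pose, the force, the opening and the grip force at its end, in the units of the state.
- arm.read_state(): the state, without advancing time (a new reading comes with each control period).
- arm.camera(name): name is "side" or "top" or "wrist"; returns the picture (420x560x3 uint8, red, green, blue); there is no depth.
- arm.camera_params(name): a dict with "fx", "fy", "cx", "cy" (pixels), "k1" (the pictures are not rectified: a ray, as slopes to the right and down, at radius r is drawn at 1 + k1 r^2 times it, then the intrinsics apply), "xyz" and "attitude" of the camera in the world. Camera axes: x right, y down, z forward; pixel columns grow to the right and rows downward; lengths in mm; the calibration is good to about 2 mm. A picture is of the moment at which its call begins: read the wrist's pose just before it. camera_params takes no time and is no camera call; for the wrist camera it gives the pose at the moment of the call.
- arm.sign_off(): hands the job in; it is judged then, once.
Trained networks look in the newest picture that a camera, given by its name, has taken for a name from the list of things; names that differ only in an ending like _2 or _b are one class to them, and where a whole thing is asked for, a point or a joint stands for the part that bears it (a point fixed in the world has none). Each returns a list of dicts, best first, with "conf" (0 to 1); they miss things now and then, are a little off and sometimes report something else, mostly with a low value. They report only what shows in the picture. A call takes as long as a camera call. They do not tell look-alikes from the thing itself.
- arm.spot_in(camera, label): "extent" ([left, top, right, bottom] in pixels, round what is visible of it).
- arm.mark_of(camera, label): "xy" ([column, row] in pixels: a listed point, or the origin of a listed thing).
The state is a dict: "clock": time; "joints": joint angles; "qvel": joint speeds; "tau": joint torques, N m; "tool_pos": TCP position; "ee_rot": TCP orientation; "force": force on the tool from outside, world axes, zero at the start; "ft_torque": the same for the moment, N m; "opening": finger opening in mm; "finger_force": force on a finger pad.
Only numpy, scipy, OpenCV 4.12 (cv2) and the standard library are available. Lean on these libraries where they do the work, as an engineer would, in place of code of your own. Each camera call takes 0.05 s, during which the arm holds its last target. There are 200 camera calls.

## Working session

There is one attempt and no reset: what is moved stays moved. The work goes in short steps, Python scripts to look and compute and a tool call to move; the robot and the scene stay as the last step left them, time stands still between calls to the robot, and variables do not carry over. Pictures are saved under pics/ and viewed, at most 10 in all, crops included, and the job is handed in when it is done.

Besides the shell and the picture viewer there is one more tool, called after "Emit:" by a JSON object that holds its "fn" and its "kwargs", one argument or row to a line. arm_command: Moves the arm, as the interface text tells. Shift numbers are shares of 25 mm and turn numbers shares of 0.1 rad, none past 1 either way. Its arguments: {"type":"object","properties":{"grip":{"type":"array","items":{"type":"number"}},"linear":{"type":"array","items":{"type":"array","items":{"type":"number","minimum":-1,"maximum":1}}},"delta_rot":{"type":"array","items":{"type":"array","items":{"type":"number","minimum":-1,"maximum":1}}}},"required":["grip","linear","delta_rot"]}

```bash
mkdir -p pics; cat > h.py <<'E'
import numpy as np, cv2
from scipy.spatial.transform import Rotation as R
from station import arm
def snap(n,f):
    p=arm.camera_params(n); im=arm.camera(n); cv2.imwrite('pics/'+f,im[:,:,::-1]); return p,im
def ray(p,uv):
    K=np.array([[p['fx'],0,p['cx']],[0,p['fy'],p['cy']],[0,0,1]],float)
    # drawn = ray*(1+k1 r^2)
    d=cv2.undistortPointsIter(np.array([[uv]],float),K,np.array([p['k1'],0,0,0.]),None,None,(3,50,1e-10))[0,0]
    v=R.from_euler('xyz',p['attitude'],degrees=True).apply([d[0],d[1],1]); return np.array(p['xyz'],float),v/np.linalg.norm(v)
def at_z(p,uv,z):
    o,v=ray(p,uv); return o+v*(z-o[2])/v[2]
def meet(rays):
    A=sum(np.eye(3)-np.outer(v,v) for o,v in rays); b=sum((np.eye(3)-np.outer(v,v))@o for o,v in rays)
    x=np.linalg.solve(A,b); return x,[np.linalg.norm(np.cross(x-o,v)) for o,v in rays]
E
python3 - <<'E'
from h import *
ims=[]
for n in ['top','side']:
    p,im=snap(n,n+'0.png'); ims.append(im); print(n,p)
    for l,z in [('green_roll_center',10),('blue_roll_center',10),('yellow_roll_center',10),('seat',28)]:
        print(l,[(np.round(d['xy']),round(d['conf'],2),at_z(p,d['xy'],z).round()) for d in arm.mark_of(n,l)])
print(arm.read_state())
E
```

```text
top {'fx': 531.8805802986246, 'fy': 531.8805802986246, 'cx': 283.42994909711786, 'cy': 205.06138012262713, 'k1': -0.016556963803899462, 'xyz': array([ 279.55502712, -308.92676332,  904.35931214]), 'attitude': array([-169.88215611,   -1.76799417,  -91.21972397])}
green_roll_center [(array([222., 245.]), 0.83, array([ 372., -235.,   10.])), (array([344., 268.]), 0.7, array([ 329., -440.,   10.]))]
blue_roll_center [(array([279., 237.]), 0.84, array([ 384., -332.,   10.]))]
yellow_roll_center [(array([334., 202.]), 0.84, array([ 443., -427.,   10.]))]
seat [(array([270., 165.]), 0.85, array([ 505., -318.,   28.]))]
side {'fx': 450.7813556405692, 'fy': 450.7813556405692, 'cx': 283.646866443197, 'cy': 211.23710667862363, 'k1': -0.12263261502266379, 'xyz': array([ 181.13991672, -956.30936323,  577.64644923]), 'attitude': array([-127.84362248,    0.83230908,  -22.3717341 ])}
green_roll_center [(array([240., 209.]), 0.7, array([ 371., -234.,   10.])), (array([253., 279.]), 0.55, array([ 330., -433.,   10.]))]
blue_roll_center [(array([312., 211.]), 0.61, array([ 506., -299.,   10.])), (array
[... 168 characters left out ...]
ray([ 498., -327.,   28.]))]
{'clock': 0.5, 'joints': array([ 5.53023634e+01,  1.48177941e+01,  8.79516030e+01,  1.99804719e-03,
        7.72346658e+01, -1.16195989e+01]), 'qvel': array([-0.00846835, -0.06943318, -0.01063795, -0.13922347, -0.0530345 ,
       -0.02226517]), 'tau': array([-3.15095996e-03, -4.45532012e+01, -2.90645939e+01, -4.52984923e-04,
        2.22755276e-03, -2.42458964e-05]), 'tool_pos': array([215.55078895, 505.98638847, 242.28123032]), 'ee_rot': array([-1.79996413e+02, -2.72703658e-03,  1.56921521e+02]), 'force': array([-0.14495601, -0.09997031,  0.37073472]), 'ft_torque': array([-0.05248153,  0.00839781,  0.04464202]), 'finger_force': 0.0, 'opening': 85.33793120590488}
```

View pics/top0.png

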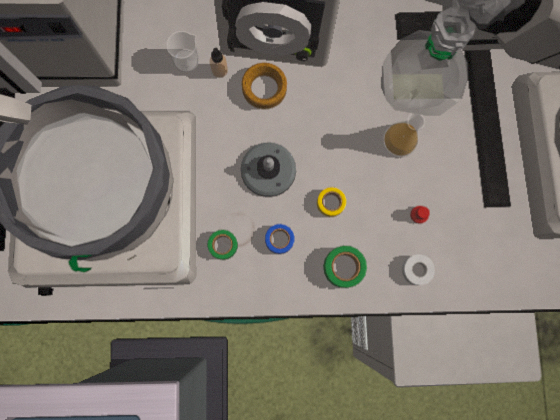

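View pics/side0.png

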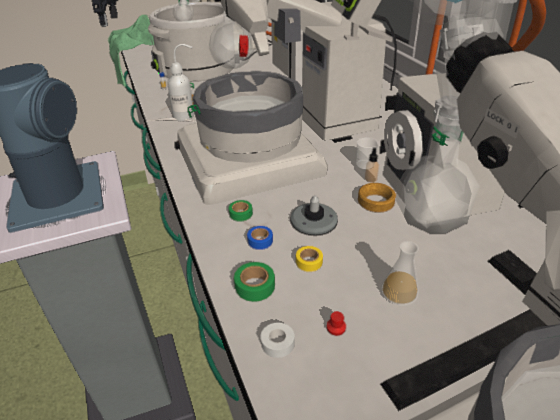

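The top view shows these candidates for the green roll:
- small green roll at (222,245), about 50 mm across
- large green roll at (345,267), about 70 mm across
- look-alikes in other colours: blue (279,239), yellow (332,202), white (419,270), orange ring (264,85)

The stand is at (268,167). I choose the small green roll at (222,245) and will check it in a crop. There is a faint transparent disc near (238,228).

```bash
python3 - <<'E'
from h import *
T,S=arm.camera_params('top'),arm.camera_params('side')
def m(a,b): x,e=meet([ray(T,a),ray(S,b)]); return x.round(1),np.round(e,1)
print('green',m((222,245),(240,209)),'big',m((344,268),(253,279)),'blue',m((279,237),(260,238)),'yel',m((334,202),(314,262)),'seat',m((270,165),(315,212)))
print('pin tip',m((268,158),(314,198)))
print('plate corner right-front', m((190,281),(203,221)), 'right-back',m((194,113),(326,170)))
print(at_z(T,(189,240),40), at_z(T,(171,180),150),'edge',at_z(T,(222,318),0),'faint',at_z(T,(238,228),0))
print(arm.finger_overhang)
im=cv2.imread('pics/top0.png')[130:300,160:370]; s=cv2.imread('pics/side0.png')[170:310,190:350]
cv2.imwrite('pics/crop.png',np.hstack([cv2.resize(im,(400,324)),cv2.resize(s,(370,324))]))
E
```

```text
green (array([ 371.7, -235.2,   10.5]), array([0.4, 0.4])) big (array([ 329. , -438.5,   16.2]), array([0.2, 0.2])) blue (array([ 382.4, -331. ,    4.8]), array([2.1, 2.1])) yel (array([ 446.4, -428.6,    1.7]), array([2.4, 2.4])) seat (array([ 505. , -317.6,   20.8]), array([1.6, 1.6]))
pin tip (array([ 506.3, -313.6,   53.4]), array([3.9, 3.9]))
plate corner right-front (array([ 308.2, -173.3,  -45.6]), array([7.1, 7.1])) right-back (array([ 597.4, -187. ,   21.2]), array([3.6, 3.6]))
[ 378.05210033 -184.20670794   40.        ] [ 453.05192716 -173.32702714  150.        ] edge [ 251.52126251 -234.16527224    0.        ] faint [ 401.76226066 -261.68736349    0.        ]
11.0
```

View pics/crop.png

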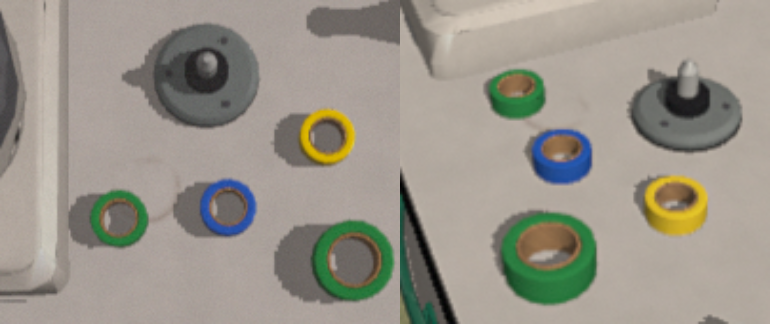

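The crop confirms it: the small green roll matches the blue and yellow ones in size, and the larger one sits at lower right. The "disc" is only a stain ring. Green is at about (372,-235,10), the seat at about (505,-317). First I rise and turn to yaw 90.

Emit:
{"fn": "arm_command", "kwargs": {
  "grip": [-1,-1,-1,-1,-1],
  "linear": [
    [0,0,-1],
    [0,0,-1],
    [0,0,-1],
    [0,0,-1],
    [0,0,-0.5]
  ],
  "delta_rot": [
    [0,0,1],
    [0,0,1],
    [0,0,1],
    [0,0,1],
    [0,0,1]
  ]
}}

```text
clock: 1.0
tool_pos: [215.9, 506.5, 357.5]
ee_rot: [179.8, -0.1, 128.0]
force: [0.2, -0.2, -0.1]
opening: 85.4
finger_force: 0.0
```

Emit:
{"fn": "arm_command", "kwargs": {
  "grip": [-1,-1,-1,-1,-1],
  "linear": [
    [0,0,0],
    [0,0,0],
    [0,0,0],
    [0,0,0],
    [0,0,0]
  ],
  "delta_rot": [
    [0,0,1],
    [0,0,1],
    [0,0,1],
    [0,0,1],
    [0,0,1]
  ]
}}

```text
clock: 1.5
tool_pos: [215.6, 506.0, 354.9]
ee_rot: [180.0, -0.0, 99.4]
force: [0.2, -1.0, 0.4]
opening: 85.4
finger_force: 0.0
```

Emit:
{"fn": "arm_command", "kwargs": {
  "grip": [-1,-1,-1,-1,-1],
  "linear": [
    [0,0,0],
    [0,0,0],
    [-1,0.2,0],
    [-1,0.2,0],
    [-1,0.2,0]
  ],
  "delta_rot": [
    [0,0,1],
    [0,0,0.68],
    [0,0,0],
    [0,0,0],
    [0,0,0]
  ]
}}

```text
clock: 2.0
tool_pos: [230.5, 430.2, 354.6]
ee_rot: [-180.0, 0.0, 90.0]
force: [0.5, -0.5, -0.6]
opening: 85.6
finger_force: 0.0
```

Emit:
{"fn": "arm_command", "kwargs": {
  "grip": [-1,-1,-1,-1,-1],
  "linear": [
    [-1,0.21,0],
    [-1,0.21,0],
    [-1,0.21,0],
    [-1,0.21,0],
    [-1,0.21,0]
  ],
  "delta_rot": [
    [0,0,0],
    [0,0,0],
    [0,0,0],
    [0,0,0],
    [0,0,0]
  ]
}}

```text
clock: 2.5
tool_pos: [256.8, 305.0, 354.9]
ee_rot: [180.0, -0.0, 90.0]
force: [-0.1, -0.4, 0.7]
opening: 85.6
finger_force: 0.0
```

Emit:
{"fn": "arm_command", "kwargs": {
  "grip": [-1,-1,-1,-1,-1],
  "linear": [
    [-1,0.21,0],
    [-1,0.21,0],
    [-1,0.21,0],
    [-1,0.21,0],
    [-1,0.21,0]
  ],
  "delta_rot": [
    [0,0,0],
    [0,0,0],
    [0,0,0],
    [0,0,0],
    [0,0,0]
  ]
}}

```text
clock: 3.0
tool_pos: [283.0, 180.0, 355.0]
ee_rot: [180.0, -0.0, 90.0]
force: [-0.2, 1.1, -0.4]
opening: 85.4
finger_force: 0.0
```

Emit:
{"fn": "arm_command", "kwargs": {
  "grip": [-1,-1,-1,-1,-1],
  "linear": [
    [-1,0.21,0],
    [-1,0.21,0],
    [-1,0.21,0],
    [-1,0.21,0],
    [-1,0.21,0]
  ],
  "delta_rot": [
    [0,0,0],
    [0,0,0],
    [0,0,0],
    [0,0,0],
    [0,0,0]
  ]
}}

```text
clock: 3.5
tool_pos: [309.3, 55.0, 355.0]
ee_rot: [179.9, 0.0, 90.0]
force: [0.5, 0.0, 0.2]
opening: 85.3
finger_force: 0.0
```

Emit:
{"fn": "arm_command", "kwargs": {
  "grip": [-1,-1,-1,-1,-1],
  "linear": [
    [-1,0.21,0],
    [-1,0.21,0],
    [-1,0.21,0],
    [-1,0.21,0],
    [-1,0.21,0]
  ],
  "delta_rot": [
    [0,0,0],
    [0,0,0],
    [0,0,0],
    [0,0,0],
    [0,0,0]
  ]
}}

```text
clock: 4.0
tool_pos: [335.5, -70.1, 355.0]
ee_rot: [180.0, 0.0, 90.0]
force: [1.3, 0.7, 0.1]
opening: 84.8
finger_force: 0.0
```

Emit:
{"fn": "arm_command", "kwargs": {
  "grip": [-1,-1,-1,-1,-1],
  "linear": [
    [-1,0.21,0],
    [-1,0.21,0],
    [-1,0.21,0],
    [-1,0.21,0],
    [-1,0.21,0]
  ],
  "delta_rot": [
    [0,0,0],
    [0,0,0],
    [0,0,0],
    [0,0,0],
    [0,0,0]
  ]
}}

```text
clock: 4.5
tool_pos: [361.9, -195.1, 354.9]
ee_rot: [180.0, 0.0, 90.0]
force: [0.1, 0.7, 0.5]
opening: 85.0
finger_force: 0.0
```

Now on to the roll, descending to about 200 mm, then a wrist look. The first wrist view is taken partway for stereo.

Emit:
{"fn": "arm_command", "kwargs": {
  "grip": [-1,-1,-1,-1,-1],
  "linear": [
    [-1,0.2,0],
    [-0.6,0.2,1],
    [0,0,1],
    [0,0,1],
    [0,0,0]
  ],
  "delta_rot": [
    [0,0,0],
    [0,0,0],
    [0,0,0],
    [0,0,0],
    [0,0,0]
  ]
}}

```text
clock: 5.0
tool_pos: [370.3, -232.7, 276.8]
ee_rot: [-179.7, -0.3, 90.0]
force: [-0.1, 0.7, 0.2]
opening: 85.3
finger_force: 0.0
```

```bash
python3 - <<'E'
from h import *
p,im=snap('wrist','w1.png'); print(p)
for l,z in [('green_roll_center',10),('seat',28)]:
    for d in arm.mark_of('wrist',l): print(l,np.round(d['xy'],1),round(d['conf'],2),at_z(p,d['xy'],z).round(1))
E
```

```text
{'fx': 297.57478063834475, 'fy': 297.57478063834475, 'cx': 277.5186696992023, 'cy': 209.57095587809675, 'k1': 0.016998169517580753, 'xyz': array([ 371.47332791, -152.51711543,  408.01643558]), 'attitude': array([ 1.61963644e+02,  2.62886576e-01, -2.29639961e-02])}
green_roll_center [254.6 307. ] 0.84 [ 333.5 -443.2   10. ]
green_roll_center [283.6 178.1] 0.69 [ 377.9 -237.1   10. ]
seat [374.4 236.6] 0.65 [ 503.3 -315.3   28. ]
```

View pics/w1.png

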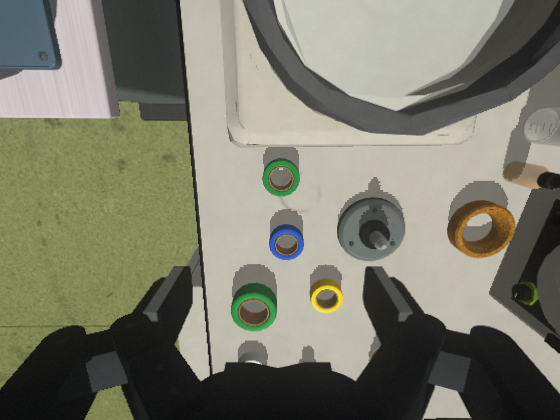

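The wrist view shows the small green roll at (281,178), blue at (286,242) and the stand at (371,230). The bath rim is close on the camera's side, so I check clearances before descending.

```bash
python3 - <<'E'
from h import *
T,S=arm.camera_params('top'),arm.camera_params('side')
x,e=meet([ray(T,(84,172)),ray(S,(248,98))]); print('vessel rim centre',x,e)
for uv in [(171,180),(160,225),(130,245),(90,254)]: print(uv,at_z(T,uv,x[2]).round(), np.linalg.norm((at_z(T,uv,x[2])-x)[:2]))
st=arm.read_state(); print(st['tool_pos'],st['clock'])
E
```

```text
vessel rim centre [461.34737349 -53.89574912 167.4336244 ] [np.float64(1.0596863043583522), np.float64(1.059686304358418)]
(171, 180) [ 449. -176.  167.] 123.18119673103345
(160, 225) [ 385. -162.  167.] 132.4500056722375
(130, 245) [ 358. -122.  167.] 123.54071187688002
(90, 254) [347. -67. 167.] 115.57219490534868
[ 372.25322896 -234.36413055  281.07251955] 5.15
```

The wrist camera would graze the vessel rim (centre 461,-54, radius about 130, z 167). I turn the tool half a turn to yaw -90, which keeps the same grasp and puts the camera on the free side.

Emit:
{"fn": "arm_command", "kwargs": {
  "grip": [-1,-1,-1,-1,-1],
  "linear": [
    [0,0,0],
    [0,0,0],
    [0,0,0],
    [0,0,0],
    [0,0,0]
  ],
  "delta_rot": [
    [0,0,1],
    [0,0,1],
    [0,0,1],
    [0,0,1],
    [0,0,1]
  ]
}}

```text
clock: 5.65
tool_pos: [372.6, -234.6, 281.8]
ee_rot: [179.8, 0.1, 61.1]
force: [-0.1, 0.7, -0.2]
opening: 85.7
finger_force: 0.0
```

Emit:
{"fn": "arm_command", "kwargs": {
  "grip": [-1,-1,-1,-1,-1],
  "linear": [
    [0,0,0],
    [0,0,0],
    [0,0,0],
    [0,0,0],
    [0,0,0]
  ],
  "delta_rot": [
    [0,0,1],
    [0,0,1],
    [0,0,1],
    [0,0,1],
    [0,0,1]
  ]
}}

```text
clock: 6.15
tool_pos: [372.6, -234.5, 281.8]
ee_rot: [179.8, -0.0, 32.5]
force: [0.4, -0.0, -0.1]
opening: 85.5
finger_force: 0.0
```

Emit:
{"fn": "arm_command", "kwargs": {
  "grip": [-1,-1,-1,-1,-1],
  "linear": [
    [0,0,0],
    [0,0,0],
    [0,0,0],
    [0,0,0],
    [0,0,0]
  ],
  "delta_rot": [
    [0,0,1],
    [0,0,1],
    [0,0,1],
    [0,0,1],
    [0,0,1]
  ]
}}

```text
clock: 6.65
tool_pos: [372.5, -234.6, 281.8]
ee_rot: [179.8, -0.1, 3.8]
force: [0.0, 0.6, 1.1]
opening: 85.1
finger_force: 0.0
```

Emit:
{"fn": "arm_command", "kwargs": {
  "grip": [-1,-1,-1,-1,-1],
  "linear": [
    [0,0,0],
    [0,0,0],
    [0,0,0],
    [0,0,0],
    [0,0,0]
  ],
  "delta_rot": [
    [0,0,1],
    [0,0,1],
    [0,0,1],
    [0,0,1],
    [0,0,1]
  ]
}}

```text
clock: 7.15
tool_pos: [372.5, -234.6, 281.9]
ee_rot: [179.9, -0.2, -24.8]
force: [-1.0, 0.0, -0.2]
opening: 85.7
finger_force: 0.0
```

Emit:
{"fn": "arm_command", "kwargs": {
  "grip": [-1,-1,-1,-1,-1],
  "linear": [
    [0,0,0],
    [0,0,0],
    [0,0,0],
    [0,0,0],
    [0,0,0]
  ],
  "delta_rot": [
    [0,0,1],
    [0,0,1],
    [0,0,1],
    [0,0,1],
    [0,0,1]
  ]
}}

```text
clock: 7.65
tool_pos: [372.5, -234.5, 281.8]
ee_rot: [-180.0, -0.2, -53.5]
force: [0.1, -0.6, -0.1]
opening: 85.4
finger_force: 0.0
```

Emit:
{"fn": "arm_command", "kwargs": {
  "grip": [-1,-1,-1,-1,-1],
  "linear": [
    [0,0,0.6],
    [0,0,0.6],
    [0,0,0.6],
    [0,0,0.6],
    [0,0,0.6]
  ],
  "delta_rot": [
    [0,0,1],
    [0,0,1],
    [0,0,1],
    [0,0,1],
    [0,0,1]
  ]
}}

```text
clock: 8.15
tool_pos: [372.8, -234.8, 206.2]
ee_rot: [-179.9, -0.2, -82.1]
force: [0.7, 0.6, -0.3]
opening: 85.6
finger_force: 0.0
```

Emit:
{"fn": "arm_command", "kwargs": {
  "grip": [-1,-1,-1,-1,-1],
  "linear": [
    [0,0,0.5],
    [0,0,0.5],
    [0,0,0.2],
    [0,0,0],
    [0,0,0]
  ],
  "delta_rot": [
    [0,0,1],
    [0,0,0.42],
    [0,0,0],
    [0,0,0],
    [0,0,0]
  ]
}}

```text
clock: 8.65
tool_pos: [372.4, -234.5, 175.9]
ee_rot: [-179.9, -0.1, -90.0]
force: [-0.0, -0.3, -0.2]
opening: 85.2
finger_force: 0.0
```

```bash
python3 - <<'E'
from h import *
st=arm.read_state()
p,im=snap('wrist','w2.png'); print(st['tool_pos'],st['ee_rot'],st['joints'],p['xyz'],p['attitude'])
for l,z in [('green_roll_center',10),('seat',28)]:
    for d in arm.mark_of('wrist',l): print(l,np.round(d['xy'],1),round(d['conf'],2),at_z(p,d['xy'],z).round(1))
print(arm.spot_in('wrist','green_roll_center'))
E
```

```text
[ 372.40762858 -234.53159572  175.90545607] [-1.79925431e+02 -8.04317832e-02 -8.99611638e+01] [-4.67825784e+01  6.85916443e+00  1.07921411e+02 -7.27398250e-04
  6.51097462e+01  1.33178839e+02] [ 372.78360364 -314.90938161  306.84265086] [ 1.61790827e+02  7.67605933e-02 -1.79961666e+02]
green_roll_center [278.2 190. ] 0.6 [ 372.4 -238.4   10. ]
seat [127.2 110.4] 0.97 [ 506.1 -315.4   28. ]
[{'extent': [253.8, 167.1, 299.3, 218.3], 'conf': 0.61}]
```

View pics/w2.png

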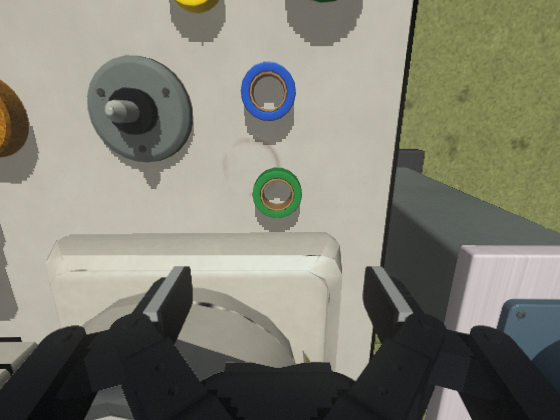

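The wrist view shows the green roll centred about (277,192), blue at (268,92) and the stand's pin base near (135,108). I refine by matching the roll's silhouette in both views.

```bash
cat >> h.py <<'E'
def project(p,X):
    Rm=R.from_euler('xyz',p['attitude'],degrees=True).as_matrix().T
    c=(np.asarray(X)-p['xyz'])@Rm.T; s=c[:,:2]/c[:,2:]
    s=s*(1+p['k1']*(s**2).sum(1,keepdims=True)); return s*[p['fx'],p['fy']]+[p['cx'],p['cy']]
def blob(im,uv,lo,hi):
    m=cv2.inRange(cv2.cvtColor(im,cv2.COLOR_RGB2HSV),lo,hi)
    cs=cv2.findContours(m,cv2.RETR_EXTERNAL,cv2.CHAIN_APPROX_NONE)[0]
    c=min((c for c in cs if cv2.contourArea(c)>100),key=lambda c:np.linalg.norm(c[:,0].mean(0)-uv)); return cv2.convexHull(c)
def cen(c): m=cv2.moments(c); return np.array([m['m10'],m['m01']])/m['m00'],m['m00']
def rollfit(p,im,uv,zc=10,r=25,lo=(45,80,30),hi=(85,255,255)):
    u,A=cen(blob(im,uv,lo,hi)); x=at_z(p,uv,zc); a=np.linspace(0,2*np.pi,60)
    for _ in range(5):
        P=np.vstack([np.c_[x[0]+r*np.cos(a),x[1]+r*np.sin(a),np.full(60,zc+h)] for h in(-10,10)])
        v,B=cen(cv2.convexHull(project(p,P).astype(np.float32))); x=x+at_z(p,u,zc)-at_z(p,v,zc)
    return x,u,A/B,ray(p,project(p,x[None])[0])
E
python3 - <<'E'
from h import *
rs=[]
for n,f,uv in [('wrist','w2.png',(277,192)),('top','top0.png',(222,245)),('side','side0.png',(240,210))]:
    x,u,q,r=rollfit(arm.camera_params(n),cv2.imread('pics/'+f)[:,:,::-1].copy(),uv); print(n,x.round(1),u.round(1),round(q,2)); rs.append(r)
print(meet(rs))
W=arm.camera_params('wrist');T=arm.camera_params('top');S=arm.camera_params('side')
print('tip',meet([ray(W,(111,107)),ray(T,(268,158)),ray(S,(314,198))]))
print(project(W,[[505,-316,28],[505,-316,62]]),project(T,[[505,-316,28],[505,-316,62]]))
E
```

```text
wrist [ 373.5 -235.9   10. ] [276.8 192.6] 0.93
top [ 373.3 -235.4   10. ] [222.  244.2] 0.87
side [ 370.7 -237.6   10. ] [240.1 210.1] 0.81
(array([ 372.80047462, -235.08447482,    7.78139326]), [np.float64(0.71588822290156), np.float64(0.7319536864087313), np.float64(1.4436991403635044)])
tip (array([ 505.40574087, -315.56717222,   54.86411827]), [np.float64(2.093103808439435), np.float64(4.337732848181275), np.float64(4.03468146488303)])
[[127.60517073 109.42931075]
 [106.46475848 109.09336475]] [[268.82784775 164.88329046]
 [268.90807608 159.68136487]]
```

The roll is at (373,-235.5), height agreeing with 10 mm, and the seat at (505,-316). Descending to TCP z of about 13.

Emit:
{"fn": "arm_command", "kwargs": {
  "grip": [-1,-1,-1,-1,-1],
  "linear": [
    [0.04,-0.02,1],
    [0,0,1],
    [0,0,1],
    [0,0,1],
    [0,0,1]
  ],
  "delta_rot": [
    [0,0,0],
    [0,0,0],
    [0,0,0],
    [0,0,0],
    [0,0,0]
  ]
}}

```text
clock: 9.35
tool_pos: [372.6, -235.3, 49.3]
ee_rot: [-180.0, -0.1, -90.0]
force: [0.1, -0.5, 0.1]
opening: 85.1
finger_force: 0.0
```

Emit:
{"fn": "arm_command", "kwargs": {
  "grip": [-1,-1,-1,-1,-1],
  "linear": [
    [0,0,0.6],
    [0,0,0.6],
    [0,0,0.3],
    [0,0,0],
    [0,0,0]
  ],
  "delta_rot": [
    [0,0,0],
    [0,0,0],
    [0,0,0],
    [0,0,0],
    [0,0,0]
  ]
}}

```text
clock: 9.85
tool_pos: [372.6, -235.3, 12.7]
ee_rot: [-180.0, -0.0, -90.0]
force: [0.0, -0.3, 0.2]
opening: 85.4
finger_force: 0.0
```

Emit:
{"fn": "arm_command", "kwargs": {
  "grip": [1,1,1,1,1],
  "linear": [
    [0,0,0],
    [0,0,0],
    [0,0,0],
    [0,0,0],
    [0,0,0]
  ],
  "delta_rot": [
    [0,0,0],
    [0,0,0],
    [0,0,0],
    [0,0,0],
    [0,0,0]
  ]
}}

```text
clock: 10.35
tool_pos: [372.7, -235.4, 13.5]
ee_rot: [-179.9, -0.1, -90.0]
force: [-2.0, 2.4, 10.9]
opening: 48.1
finger_force: 59.8
```

Emit:
{"fn": "arm_command", "kwargs": {
  "grip": [1,1,1,1,1],
  "linear": [
    [0,0,0],
    [0,0,0],
    [0,0,0],
    [0,0,0],
    [0,0,0]
  ],
  "delta_rot": [
    [0,0,0],
    [0,0,0],
    [0,0,0],
    [0,0,0],
    [0,0,0]
  ]
}}

```text
clock: 10.85
tool_pos: [372.7, -235.4, 13.5]
ee_rot: [-179.9, -0.1, -90.0]
force: [-2.5, 2.0, 11.6]
opening: 48.3
finger_force: 59.8
```

Gripped. Lift, then carry over the stand.

Emit:
{"fn": "arm_command", "kwargs": {
  "grip": [1,1,1,1,1],
  "linear": [
    [0,0,-0.4],
    [0,0,-1],
    [0,0,-1],
    [0,0,-1],
    [0,0,-0.6]
  ],
  "delta_rot": [
    [0,0,0],
    [0,0,0],
    [0,0,0],
    [0,0,0],
    [0,0,0]
  ]
}}

```text
clock: 11.35
tool_pos: [372.9, -235.5, 114.7]
ee_rot: [-179.9, -0.1, -90.0]
force: [0.4, -1.0, -0.6]
opening: 48.0
finger_force: 62.0
```

Emit:
{"fn": "arm_command", "kwargs": {
  "grip": [1,1,1,1,1],
  "linear": [
    [0.4,-0.6,0],
    [0.5,-0.9,0],
    [0.5,-0.9,0],
    [0.5,-0.9,0],
    [0.5,-0.9,0]
  ],
  "delta_rot": [
    [0,0,0],
    [0,0,0],
    [0,0,0],
    [0,0,0],
    [0,0,0]
  ]
}}

```text
clock: 11.85
tool_pos: [478.1, -295.4, 112.9]
ee_rot: [-180.0, -0.0, -90.0]
force: [-0.9, 0.3, -1.2]
opening: 48.2
finger_force: 62.0
```

Emit:
{"fn": "arm_command", "kwargs": {
  "grip": [1,1,1,1,1],
  "linear": [
    [0.5,-0.7,0],
    [0.32,-0.4,0],
    [0,0,0],
    [0,0,0],
    [0,0,0]
  ],
  "delta_rot": [
    [0,0,0],
    [0,0,0],
    [0,0,0],
    [0,0,0],
    [0,0,0]
  ]
}}

```text
clock: 12.35
tool_pos: [503.9, -314.8, 112.3]
ee_rot: [179.9, 0.0, -90.0]
force: [0.0, 0.1, -0.2]
opening: 48.3
finger_force: 62.0
```

```bash
python3 - <<'E'
from h import *
st=arm.read_state(); print(st['tool_pos'],st['ee_rot'],st['opening'],st['force'])
p,im=snap('wrist','w3.png'); q,s=snap('side','side3.png')
for n,P in (('wrist',p),('side',q)):
    for l,z in [('green_roll_center',st['tool_pos'][2]-3),('seat',28)]:
        print(n,l,[(np.round(d['xy'],1),round(d['conf'],2),at_z(P,d['xy'],z).round(1)) for d in arm.mark_of(n,l)][:2])
cv2.imwrite('pics/v3.png',np.hstack([im[40:300,60:460],cv2.resize(s[120:290,220:430],(321,260))])[:,:,::-1])
E
```

```text
[ 503.92556913 -314.78147073  112.32402826] [ 1.79947711e+02  4.37811167e-02 -9.00187148e+01] 48.32743269488748 [ 0.01785652  0.05695037 -0.22176232]
wrist green_roll_center [(array([535.3,  41.2]), 0.86, array([ 403. , -420.8,  109.3])), (array([279. , 276.3]), 0.76, array([ 503.7, -315.2,  109.3]))]
wrist seat [(array([276.4, 222.6]), 0.87, array([ 505.2, -313.6,   28. ]))]
side green_roll_center [(array([315.1, 173.8]), 0.91, array([ 503.1, -313. ,  109.3])), (array([252.6, 281.3]), 0.67, array([ 302.3, -528.4,  109.3]))]
side seat [(array([316.1, 207.7]), 0.77, array([ 507.2, -314.2,   28. ]))]
```

View pics/v3.png

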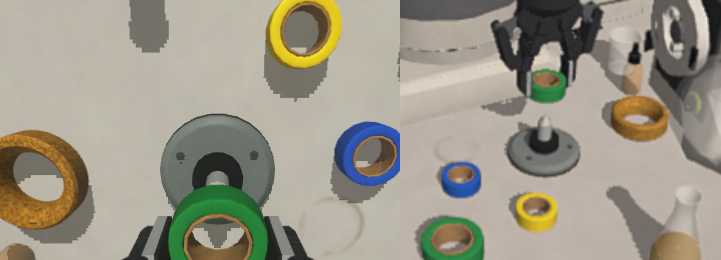

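The roll is held level and sits over the pin. In the crop, the pin is at (217,182) under the roll's bore at (217,240). Roll and seat agree to about 1.5 mm, so I trim and lower.

Emit:
{"fn": "arm_command", "kwargs": {
  "grip": [1,1,1,1,1],
  "linear": [
    [0.02,-0.05,0.4],
    [0,0,0.6],
    [0,0,0.5],
    [0,0,0.4],
    [0,0,0.2]
  ],
  "delta_rot": [
    [0,0,0],
    [0,0,0],
    [0,0,0],
    [0,0,0],
    [0,0,0]
  ]
}}

```text
clock: 13.15
tool_pos: [505.4, -315.5, 58.2]
ee_rot: [179.9, 0.1, -90.0]
force: [-0.2, 0.5, -0.7]
opening: 47.7
finger_force: 62.0
```

Emit:
{"fn": "arm_command", "kwargs": {
  "grip": [1,1,1,1,1],
  "linear": [
    [0,0,0.2],
    [0,0,0.2],
    [0,0,0.14],
    [0,0,0.06],
    [0,0,0]
  ],
  "delta_rot": [
    [0,0,0],
    [0,0,0],
    [0,0,0],
    [0,0,0],
    [0,0,0]
  ]
}}

```text
clock: 13.65
tool_pos: [506.0, -316.1, 44.8]
ee_rot: [180.0, 0.0, -90.0]
force: [0.4, -0.4, -1.5]
opening: 48.1
finger_force: 62.0
```

```bash
python3 - <<'E'
from h import *
st=arm.read_state(); print(st['tool_pos'],st['force'],st['ft_torque'],st['opening'])
p,im=snap('wrist','w4.png'); q,s=snap('side','side4.png')
cv2.imwrite('pics/v4.png',np.hstack([im[150:350,180:380],cv2.resize(s[160:260,265:365],(400,400))[100:300]])[:,:,::-1])
E
```

```text
[ 506.03320757 -316.06276077   44.76522446] [ 0.42243949 -0.37053315 -1.49879454] [-0.03996727  0.02020597 -0.01928147] 48.12163636528603
```

View pics/v4.png

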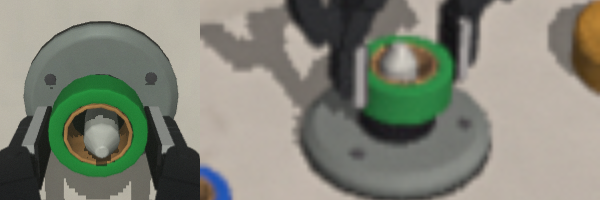

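The roll surrounds the pin (pin centred in the bore at about (100,135) in the crop), a few mm above the hub. Next I lower until contact shows and release.

Emit:
{"fn": "arm_command", "kwargs": {
  "grip": [1,1,1,1,1],
  "linear": [
    [0,0,0.06],
    [0,0,0.04],
    [0,0,0],
    [0,0,0],
    [0,0,0]
  ],
  "delta_rot": [
    [0,0,0],
    [0,0,0],
    [0,0,0],
    [0,0,0],
    [0,0,0]
  ]
}}

```text
clock: 14.25
tool_pos: [506.1, -316.1, 42.4]
ee_rot: [-180.0, -0.0, -90.0]
force: [-0.3, -0.1, -0.7]
opening: 48.0
finger_force: 62.0
```

Emit:
{"fn": "arm_command", "kwargs": {
  "grip": [1,1,1,1,1],
  "linear": [
    [0,0,0.03],
    [0,0,0],
    [0,0,0],
    [0,0,0],
    [0,0,0]
  ],
  "delta_rot": [
    [0,0,0],
    [0,0,0],
    [0,0,0],
    [0,0,0],
    [0,0,0]
  ]
}}

```text
clock: 14.75
tool_pos: [506.1, -316.1, 41.7]
ee_rot: [-180.0, -0.0, -90.0]
force: [0.0, 1.1, 0.7]
opening: 47.8
finger_force: 62.2
```

Emit:
{"fn": "arm_command", "kwargs": {
  "grip": [0.3,0,-0.2,-0.4,-0.6],
  "linear": [
    [0,0,0],
    [0,0,0],
    [0,0,0],
    [0,0,0],
    [0,0,0]
  ],
  "delta_rot": [
    [0,0,0],
    [0,0,0],
    [0,0,0],
    [0,0,0],
    [0,0,0]
  ]
}}

```text
clock: 15.25
tool_pos: [506.0, -316.0, 41.5]
ee_rot: [180.0, 0.0, -90.0]
force: [-0.2, 0.1, -0.1]
opening: 68.2
finger_force: 0.0
```

Emit:
{"fn": "arm_command", "kwargs": {
  "grip": [-0.8,-1,-1,-1,-1],
  "linear": [
    [0,0,0],
    [0,0,0],
    [0,0,0],
    [0,0,0],
    [0,0,0]
  ],
  "delta_rot": [
    [0,0,0],
    [0,0,0],
    [0,0,0],
    [0,0,0],
    [0,0,0]
  ]
}}

```text
clock: 15.75
tool_pos: [506.0, -316.1, 41.6]
ee_rot: [180.0, -0.0, -90.0]
force: [0.7, -0.0, 1.0]
opening: 85.4
finger_force: 0.0
```

Released. Rise straight up and check.

Emit:
{"fn": "arm_command", "kwargs": {
  "grip": [-1,-1,-1,-1,-1],
  "linear": [
    [0,0,-0.4],
    [0,0,-0.8],
    [0,0,-1],
    [0,0,-1],
    [0,0,-1]
  ],
  "delta_rot": [
    [0,0,0],
    [0,0,0],
    [0,0,0],
    [0,0,0],
    [0,0,0]
  ]
}}

```text
clock: 16.25
tool_pos: [506.0, -316.0, 148.3]
ee_rot: [-180.0, -0.0, -90.0]
force: [0.1, -0.5, 0.1]
opening: 85.4
finger_force: 0.0
```

Emit:
{"fn": "arm_command", "kwargs": {
  "grip": [-1,-1,-1,-1,-1],
  "linear": [
    [0,0,-0.6],
    [0,0,0],
    [0,0,0],
    [0,0,0],
    [0,0,0]
  ],
  "delta_rot": [
    [0,0,0],
    [0,0,0],
    [0,0,0],
    [0,0,0],
    [0,0,0]
  ]
}}

```text
clock: 16.75
tool_pos: [505.5, -315.5, 160.3]
ee_rot: [179.9, 0.1, -90.0]
force: [-0.8, 0.1, 0.5]
opening: 85.3
finger_force: 0.0
```

```bash
python3 - <<'E'
from h import *
p,im=snap('wrist','w5.png'); q,s=snap('side','side5.png')
for n,P,i,uv in (('wrist',p,im,project(p,[[505,-316,38]])[0]),('side',q,s,project(q,[[505,-316,38]])[0])):
    x,u,k,_=rollfit(P,i,uv,zc=38); print(n,x.round(1),u.round(1),round(k,2))
cv2.imwrite('pics/v5.png',np.hstack([im[0:400,80:480],cv2.resize(s[160:260,265:365],(400,400))])[:,:,::-1])
E
```

```text
wrist [ 506.5 -317.    38. ] [276.7 205. ] 0.94
side [ 501.6 -320.1   38. ] [315.  206.2] 0.88
```

View pics/v5.png

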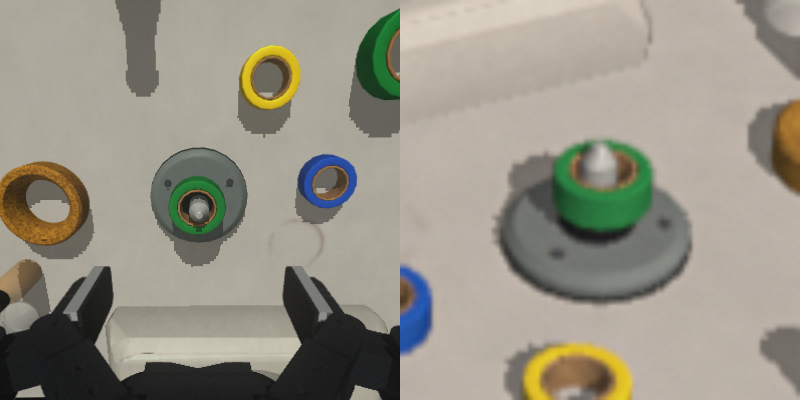

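The green roll lies flat on the hub with the pin through its bore: crop (198,207) in the wrist view, (602,185) in the side view. Blue and yellow are untouched and the gripper is clear.

```bash
python3 -c "
from station import arm
print(arm.sign_off())"
```

```text
the job is handed in; nothing more can be done
None
```

The small green roll is on the tape stand, flat on the hub with the pin through its bore and released; the blue and yellow rolls were left where they lay, and I handed the job in at about 17 s.

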